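# Clear the empty pot through the swing flap

### The job

Clear the empty brown card pot with the white lid off the sill of the wooden clearing station: push the sloping self-closing flap open with one finger and, keeping it held open, push the pot along the sill and over the lip into the bin with the other finger. Open the flap with the finger before the pot gets to it, not by ramming it with the pot, and only slide the pot, never pick it up; then let the flap swing fully shut, and leave the blue espresso cup, the jam jar and the plate of croissants where they are.

Things in the scene. Friction and masses are not known exactly. Their poses are not given: they have to be found in the camera images.
- station: Fixed wooden countertop waste bin, 340 mm wide (y), x from -137 mm (sill nosing; bar handle on the front below it to -168) to +200 mm (back). Origin on the worktop below the middle of the lip; x runs level from the sill to flap and back (the way the pot is pushed), z up. Highest: top board behind the hinge, x 124 to 200 mm, 62 mm above the sill; sloping cheeks at |y| 154 to 170 mm.
- lip_mid (a point): Middle of the lip, on the sill's top surface, 160 mm above the worktop (station x = 0, y = 0). The flat sill runs from x = -137 mm to here. Behind it, x 0 to 115 mm and |y| up to 146 mm, is the opening, shut by the sloping flap. The sill board is 16 mm thick; below sill and flap the bin is hollow down to its floor, 154 mm below the sill.
- flap_panel (a joint): Flap angle, rad: 0 shut, grows as it swings in and down, stop 1.1. Aluminium sheet 292 x 129 x 4 mm. Shut, it slopes down 25 degrees from its top hinge to its free edge at the lip (x = 3 mm, 1 mm above the sill). A spring shuts it softly in about half a second; a fingertip moving in level just over the sill needs 1 to 3 N at first, 3 to 5 N at 0.6 rad; or press down on its lower half.
- flap_hinge (a point): Middle of the flap's hinge line, which runs along the station's y: 120 mm behind the lip (station x) and 55 mm above the sill.
- pot_centre (a point): Centre of the empty card pot (half-way up), the thing to clear: upright straight round pot, 44 mm across, 40 mm high, brown with a white lid, about 25 g, standing loose on the sill with its side nearest the flap 15 to 46 mm short of the lip.
- cup_centre (a point): Centre of the blue ceramic espresso cup (half-way up), 58 mm across, 50 mm high, handle pointing roughly to the front of the station; stands on the sill, at least 80 mm from the pot centre to centre, to be left alone.
- jar_centre (a point): Centre of the amber jam jar with brass lid (half-way up), 48 mm across, 54 mm high; stands on the sill, at least 80 mm from the pot centre to centre, to be left alone.
- plate_centre (a point): Centre of a white plate (190 mm across, with two croissants, 60 mm high in all) on the worktop left of the station, to be left alone.

How it is judged:
By the outcome, as a careful person would: the job done as asked, in the order asked, and still so for the second after the job is handed in, with the robot touching nothing.
It also fails if it takes over 38 s, if anything falls off the work surface, if the arm or the gripper's body presses on something with over 40 N, if the wrist force passes 120 N, or if a joint passes its speed limit or range.

### The arm

A 6-joint arm with a two-finger parallel gripper is mounted at the origin on the work surface. World frame = base frame: x ahead of the robot, y to its left, z up, the work surface at z = 0. Lengths are in m, angles in rad, forces in N, time in s.
With the tool pointing down it reaches from about 0.3 to 0.75 m from the base axis. Payload 8.5 kg.
Tool frame: the origin (TCP) lies on the centre line of the jaws, within the pads' length; the fingertips stand 11 mm ahead of it and the grasp point (between the pads) lies 8 mm behind it (robot.tip_reach is the distance from the TCP to the fingertips, in m); x points along the fingers, y is the direction in which the jaws open and shut, and the axes are right-handed (so a half turn about x gives the same grasp; the last joint's range is limited). The gripper opens to 88 mm and grips with 3 to 60 N. Pads are 18 mm wide; open, the fingers measure 123 mm over their backs; the gripper's body (75 mm by 187 mm) begins 45 mm behind the grasp point.
Start: joints at [0.967, 0.381, 1.297, -0, 1.464, -0.215], TCP at [0.208, 0.509, 0.25] pointing down, gripper open.
Joint ranges: [-3.11, 3.11], [-0.89, 2.33], [0.22, 2.48], [-1.42, 4.56], [0.17, 2.85], [-2.88, 2.88]. Speed limits (rad/s): [2.39, 2.39, 3.14, 3.14, 3.14, 3.14].

### API

Orientations are given as a rotation vector (axis times angle).
In Python, from plant import robot, get_image gives the robot as it stands.
- The arm moves only by the shell command python3 -m creep 'ROWS' [FORCE]. ROWS is JSON, a list of rows, each a list of 3 entries, a list of its own where there are three numbers: the shift along the tool's x, y, z in m, then the turn, a rotation vector about the tool's x, y, z in rad, then the finger opening in m, from 0 to 0.0881. In form: [[[x, y, z], [wx, wy, wz], claw], ...]. A call has 1 to 5 rows; each row shifts and turns the pose as measured when the row begins, along the tool's axes as they then stand; what a row does not reach is not made up. A row lasts 1/8 s, in which the tool goes at most 62.5 mm and 10.7 degrees, less where a joint would pass 70% of its speed; a pose out of reach is approached as far as the arm can. A call with a gripper value outside its range is refused whole. The fingers move at their own pace and stop on an object; FORCE is the grip in N (left out, the last holds). Time passes only in rows, so rows that do not move let the fingers close. It gives the time, the measured TCP pose, the force and the opening at its end, in the units of the state.
- robot.sense(): the state, without advancing time (a new reading comes with each control period).
- get_image(name): name is "side" or "top" or "wrist"; returns a dict with "image" (384x512x3 uint8, blue, green, red), "range_z" (384x512 float32, m along the optical axis (not along the pixel's ray), 0 where there is no reading), "mtx" (3x3 intrinsics, pixels), "pose" (4x4, takes a point from camera to world coordinates). Camera axes: x right, y up, looking along -z (the intrinsics and any distortion apply to the point x, -y, -z); pixel columns grow to the right and rows downward; lengths in m; the calibration is good to about 2 mm. A picture is of the moment at which its call begins.
- robot.hand_in(): hands the job in, once; it reports no verdict.
The state is a dict: "time": time; "q": joint angles; "joint_velocities": joint speeds; "joint_torque": joint torques, N m; "position": TCP position; "tool_rot": TCP orientation; "force": force on the tool from outside, world axes, zero at the start; "moment": the same for the moment, N m; "finger_gap": opening from 0.0 (shut) to 1.0 (fully open).
Only numpy, scipy, OpenCV 4.12 (cv2) and the standard library are available. Lean on these libraries where they do the work, as an engineer would, in place of code of your own. Each camera call takes 0.05 s, during which the arm holds its last target.

## Working session

There is one attempt and no reset: what is moved stays moved. The work goes in short steps, Python scripts to look and compute and a shell command to move; the robot and the scene stay as the last step left them, time stands still between calls to the robot, and variables do not carry over. Pictures are saved under pics/ and viewed, and the job is handed in when it is done.

```bash
ls; mkdir -p pics; python3 - <<'E'
from plant import robot,get_image
import cv2,numpy as np
print(robot.sense(), robot.tip_reach)
for n in ["side","top","wrist"]:
    d=get_image(n); cv2.imwrite(f"pics/{n}0.png",d["image"]); np.savez(f"pics/{n}0.npz",**d); print(n,d["mtx"].tolist(),d["pose"].round(4).tolist(),(d["range_z"]>0).mean(), [k for k in d])
E
```

```text
pics
{'time': 0.0, 'q': array([ 9.66705811e-01,  3.81184555e-01,  1.29823058e+00,  3.35245326e-05,
        1.46357961e+00, -2.15298468e-01]), 'joint_velocities': array([-7.86316317e-04, -5.89831263e-05, -1.79082927e-04, -8.38594655e-04,
       -1.07850136e-03,  1.07608541e-03]), 'joint_torque': array([-5.42272437e-05, -4.37913179e+01, -2.24567682e+01,  7.13286828e-02,
        3.50617839e-02, -7.23836001e-05]), 'position': array([0.20833698, 0.50874341, 0.24915408]), 'tool_rot': array([ 0.304031  ,  1.54978124, -0.3060408 ]), 'force': array([ 0.52753372, -0.68733575, -0.49554341]), 'moment': array([-0.00308402, -0.01272328, -0.02377084]), 'finger_gap': 0.9984074302026752} 0.011
side [[387.64272605540543, 0.0, 254.88761095186717], [0.0, 387.64272605540543, 193.29854939287176], [0.0, 0.0, 1.0]] [[0.9805, 0.1356, -0.1425, 0.3981], [-0.1962, 0.7234, -0.6619, -0.4363], [0.0133, 0.677, 0.7359, 0.8471], [0.0, 0.0, 0.0, 1.0]] 0.9958953857421875 ['image', 'range_z', 'mtx', 'pose']
top [[374.4887926954075, 0.0, 258.01935785324315], [0.0, 374.4887926954075, 188.78652239547793], [0.0, 0.0, 1.0]] [[0.0169, 0.9971, -0.0744, 0.4394], [-0.9999, 0.0168, -0.0031, 0.1847], [-0.0018, 0.0744, 0.9972, 1.0841], [0.0, 0.0, 0.0, 1.0]] 0.9957834879557291 ['image', 'range_z', 'mtx', 'pose']
wrist [[299.44935126507875, 0.0, 263.81005698289385], [0.0, 299.44935126507875, 190.77990055612221], [0.0, 0.0, 1.0]] [[0.3794, -0.8781, -0.2914, 0.1325], [0.9252, 0.3595, 0.1215, 0.5399], [-0.002, -0.3157, 0.9489, 0.385], [0.0, 0.0, 0.0, 1.0]] 0.9960174560546875 ['image', 'range_z', 'mtx', 'pose']
```

View pics/side0.png

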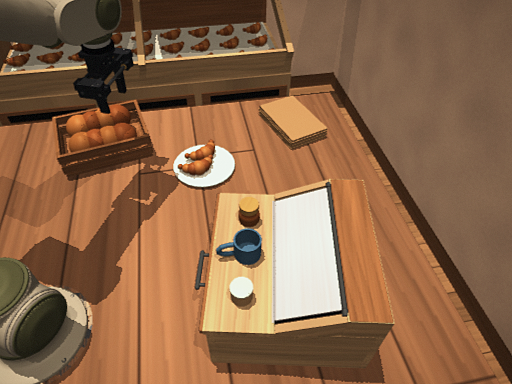

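View pics/top0.png

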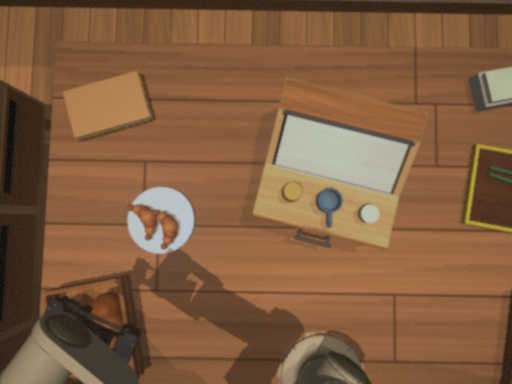

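View pics/wrist0.png

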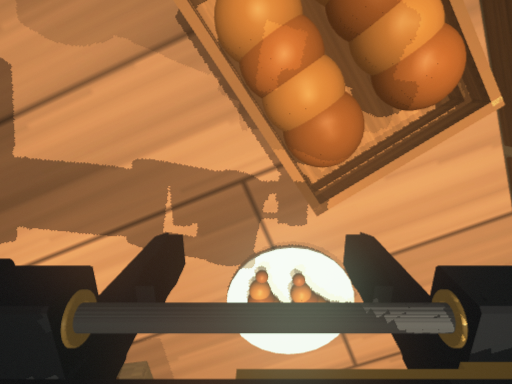

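The side and top views show the station ahead, with the jar, cup and pot along the sill. In the top view the pot's white lid is at (369,214), the cup at (329,200) and the jar at (292,191), and the flap lies behind them. Next I measure.

```bash
cat > h.py <<'E'
import numpy as np,cv2
def cloud(d):
    z=d["range_z"];K=d["mtx"];v,u=np.mgrid[:384,:512]
    X=(u-K[0,2])/K[0,0]*z;Y=-(v-K[1,2])/K[1,1]*z
    P=np.stack([X,Y,-z],-1)@d["pose"][:3,:3].T+d["pose"][:3,3]
    P[z==0]=np.nan
    return P
E
python3 - <<'E'
from h import *
for n in ["top","side"]:
    d=np.load(f"pics/{n}0.npz");P=cloud(d);im=d["image"]
    hsv=cv2.cvtColor(im,cv2.COLOR_BGR2HSV)
    reg=(P[...,0]>.3)&(P[...,0]<.85)&(P[...,1]>-.35)&(P[...,1]<.3)
    z=P[...,2]
    print(n)
    sill=reg&(abs(z-.16)<.006)
    c=max(cv2.findContours(cv2.morphologyEx(sill.astype(np.uint8),cv2.MORPH_CLOSE,np.ones((3,3))),0,1)[0],key=cv2.contourArea)
    pts=P[sill]; print("sill",pts.mean(0).round(4),len(pts))
    r=cv2.minAreaRect(P[c[:,0,1],c[:,0,0],:2].astype(np.float32)*1000);print(r,cv2.boxPoints(r))
    # flap plane & top
    tb=reg&(abs(z-.222)<.004); q=P[tb]; print("topboard z",np.median(q[:,2]),cv2.minAreaRect(q[:,:2].astype(np.float32)*1000))
    for nm,m in {"potlid":reg&(abs(z-.2)<.005)&(hsv[...,1]<60)&(hsv[...,2]>120),"cup":reg&(z>.17)&(hsv[...,0]>95)&(hsv[...,0]<125)&(hsv[...,1]>90),"jar":reg&(abs(z-.214)<.006)}.items():
        k,l,st,ce=cv2.connectedComponentsWithStats(m.astype(np.uint8))
        for i in range(1,k):
            if st[i,4]>40:
                p=P[l==i]; (cx,cy),rr=cv2.minEnclosingCircle(p[:,:2].astype(np.float32)*1000)
                print(nm,st[i],ce[i].round(1),"mean",p.mean(0).round(4),"circ",round(cx,1),round(cy,1),round(rr,1),"zmax",p[:,2].max().round(4))
E
```

```text
top
sill [0.4727 0.0193 0.1608] 6955
((494.21270751953125, 14.291122436523438), (340.4457702636719, 186.91665649414062), 76.97699737548828) [[ 364.79974 -130.49347]
 [ 546.9089  -172.61368]
 [ 623.6257   159.07571]
 [ 441.51654  201.19592]]
topboard z 0.22128216675682777 ((606.807861328125, -12.328857421875), (340.0648193359375, 257.30096435546875), 76.76197052001953)
potlid [ 283  124  123   41 1189] [343.6 144. ] mean [ 0.6161 -0.0147  0.2001] circ 619.6 -14.8 146.2 zmax 0.205
potlid [361 204  18  19 255] [369.8 213.1] mean [ 0.4524 -0.0765  0.2003] circ 452.7 -76.9 21.3 zmax 0.2046
jar [ 277  108  144   47 1490] [349.3 131.5] mean [ 0.6434 -0.0252  0.2137] circ 648.0 -22.0 170.1 zmax 0.22
jar [284 182  19  18 268] [292.9 190.5] mean [0.5017 0.1063 0.2146] circ 502.2 106.0 21.5 zmax 0.2185
jar [319 188  24  26 120] [330.3 199.5] mean [0.4824 0.0183 0.2106] circ 480.7 17.7 29.7 zmax 0.2146
side
sill [ 0.4669 -0.024   0.1613] 7794
((565.401123046875, -3.5676727294921875), (344.0066223144531, 336.8172302246094), 76.76680755615234) [[ 362.09024 -132.45245]
 [ 689.9638  -209.5549 ]
 [ 768.71204  125.31711]
 [ 440.83844  202.41956]]
topboard z 0.22218820227135438 ((600.2169799804688, -13.01275634765625), (342.6889343261719, 266.8870544433594), 77.09761810302734)
potlid [ 304  191   24  123 1408] [314.5 255.4] mean [ 0.6081 -0.0342  0.2001] circ 611.5 -14.4 146.7 zmax 0.205
potlid [230 277  23  21 392] [240.9 287.1] mean [ 0.4514 -0.0816  0.2009] circ 451.0 -80.4 22.1 zmax 0.2044
cup [217 229  44  34 789] [243.7 246.1] mean [0.4736 0.0126 0.1939] circ 463.1 13.3 44.9 zmax 0.2148
jar [ 316  179   78  148 1768] [333.2 261.2] mean [ 0.6354 -0.0586  0.2132] circ 680.9 -31.3 177.6 zmax 0.22
jar [239 197  20  17 269] [248.3 205. ] mean [0.4999 0.1016 0.2148] circ 499.0 103.8 22.3 zmax 0.2182
jar [233 229  28  24 167] [246.5 240.4] mean [0.4796 0.0135 0.2109] circ 479.5 14.9 29.3 zmax 0.2148
```

```bash
cat >> h.py <<'E'
from scipy.spatial.transform import Rotation as R
YAW=np.radians(-13.1); O=np.array([.5357,.0041,.160])
SX=np.array([np.cos(YAW),np.sin(YAW),0]);SY=np.array([-SX[1],SX[0],0])
S=np.stack([SX,SY,[0,0,1]],1)
def w(p): return O+S@np.array(p)     # station (z over sill) -> world
def st(p): return (np.array(p)-O)@S
def goal(tip,sgn=1):
    """tip = station xyz of fingertips' middle (z over sill); tool delta"""
    from plant import robot
    s=robot.sense();Rc=R.from_rotvec(s["tool_rot"])
    x=np.array([0,0,-1.]);y=sgn*SX;Rg=R.from_matrix(np.stack([x,y,np.cross(x,y)],1))
    P=w(tip)+np.array([0,0,.011])
    print("t",round(s["time"],2),"tip_st",(st(s["position"]+Rc.apply([.011,0,0]))*1000).round(1),"F_st",(S.T@s["force"]).round(1),"gap",round(s["finger_gap"],3))
    print(" tool axes world\n",Rc.as_matrix().round(2).tolist())
    print(" shift tool mm",(Rc.inv().apply(P-s["position"])*1000).round(1)," turn",(Rc.inv()*Rg).as_rotvec().round(3), "q6",s["q"][5].round(2))
E
python3 - <<'E'
from h import *
goal([-46,-100,60],1);goal([-46,-100,60],-1)
for n in ["top","side"]:
    d=np.load(f"pics/{n}0.npz");Q=(cloud(d)-O)@S*1000
    z=Q[...,2]
    tb=(abs(z-62)<3)&(abs(Q[...,1])<175)&(Q[...,0]<210)&(Q[...,0]>100);print(n,"board x,y",np.percentile(Q[tb],[1,99],axis=0).round(1).tolist())
    si=(abs(z)<3)&(abs(Q[...,1])<185)&(Q[...,0]<50)&(Q[...,0]>-160);print("sill",np.percentile(Q[si],[1,99],axis=0).round(1).tolist())
    fl=(abs(Q[...,1])<130)&(Q[...,0]>20)&(Q[...,0]<100);A=np.c_[Q[fl][:,:2],np.ones(fl.sum())];c=np.linalg.lstsq(A,z[fl],rcond=None)[0];print("flap z=",c.round(3),"slope deg",np.degrees(np.arctan(c[0])))
E
```

```text
t 0.15 tip_st [-433.2  417.4   78.3] F_st [-0.1 -0.3 -0.8] gap 1.002
 tool axes world
 [[-0.0, 0.38, 0.93], [-0.0, 0.93, -0.38], [-1.0, -0.0, -0.0]]
 shift tool mm [ -59805.2 -106461.2  -28981.6]  turn [1.411e+00 1.000e-03 1.000e-03] q6 -0.22
t 0.15 tip_st [-433.2  417.4   78.3] F_st [-0.1 -0.3 -0.8] gap 1.002
 tool axes world
 [[-0.0, 0.38, 0.93], [-0.0, 0.93, -0.38], [-1.0, -0.0, -0.0]]
 shift tool mm [ -59805.2 -106461.2  -28981.6]  turn [-1.731e+00 -1.000e-03  1.000e-03] q6 -0.22
top board x,y [[117.2, -165.1, 59.1], [199.9, 166.4, 64.5]]
sill [[-134.9, -166.6, -2.7], [3.0, 167.7, 2.9]]
flap z= [4.580e-01 1.000e-03 2.305e+00] slope deg 24.593008495380413
side board x,y [[115.8, -170.4, 59.4], [198.5, 161.5, 64.7]]
sill [[-136.2, -171.1, -1.8], [-1.1, 164.6, 2.9]]
flap z= [0.449 0.047 0.61 ] slope deg 24.164089604587314
```

```bash
sed -i 's|P=w(tip)|P=w(np.array(tip)/1000)|' h.py
python3 -m creep '[[[-0.03,0,0],[0.1,0,0],0.066],[[-0.03,0,0],[0.17,0,0],0.066],[[0,0,0],[0.18,0,0],0.066],[[0,0,0],[0.18,0,0],0.066],[[0,0,0],[0.18,0,0],0.066]]' 40
python3 -m creep '[[[0,0,0],[0.18,0,0],0.066],[[0,0,0],[0.18,0,0],0.066],[[0,0,0],[0.18,0,0],0.066],[[0,0,0],[0.06,0,0],0.066]]'
python3 -c "
from h import *
goal([-58,-100,100])"
```

```text
time: 0.78
position: [0.2082, 0.5085, 0.3099]
tool_rot: [0.946, 1.353, -0.954]
force: [-0.1, 0.2, 0.4]
finger_gap: 0.749
time: 1.27
position: [0.2079, 0.5081, 0.3087]
tool_rot: [1.402, 1.064, -1.415]
force: [-0.4, 0.2, -0.4]
finger_gap: 0.749
t 1.27 tip_st [-433.5  416.5  137.7] F_st [-0.5  0.1 -0.4] gap 0.749
 tool axes world
 [[-0.0, 0.96, -0.27], [-0.01, -0.27, -0.96], [-1.0, -0.0, 0.01]]
 shift tool mm [ 40.2 399.2 498.3]  turn [-0.047  0.007  0.003] q6 1.24
```

```bash

python3 -m creep '[[[0,0.036,0.045],[-0.047,0,0],0.066],[[0,0.036,0.045],[0,0,0],0.066],[[0,0.036,0.045],[0,0,0],0.066],[[0,0.036,0.045],[0,0,0],0.066],[[0,0.036,0.045],[0,0,0],0.066]]'
python3 -m creep '[[[0,0.036,0.045],[0,0,0],0.066],[[0,0.036,0.045],[0,0,0],0.066],[[0,0.036,0.045],[0,0,0],0.066],[[0,0.036,0.045],[0,0,0],0.066],[[0,0,0],[0,0,0],0.066]]'
python3 -c "
from h import *
goal([-58,-100,100])"
```

```text
time: 1.9
position: [0.3317, 0.2422, 0.3081]
tool_rot: [1.361, 1.094, -1.377]
force: [0.7, -0.1, 0.0]
finger_gap: 0.748
time: 2.52
position: [0.4353, 0.0248, 0.3085]
tool_rot: [1.365, 1.092, -1.382]
force: [0.4, 0.1, 0.8]
finger_gap: 0.75
t 2.52 tip_st [-102.5   -2.7  137.5] F_st [0.4 0.2 0.8] gap 0.75
 tool axes world
 [[-0.01, 0.97, -0.22], [-0.01, -0.22, -0.97], [-1.0, -0.0, 0.01]]
 shift tool mm [38.2 44.3 97.2]  turn [0.003 0.009 0.004] q6 0.01
```

```bash

python3 -m creep '[[[0,0.022,0.048],[0,0.009,0],0.066],[[0,0.022,0.048],[0,0,0.004],0.066],[[0,0,0],[0,0,0],0.066]]'
python3 - <<'E'
from h import *
from plant import get_image
goal([-58,-100,100])
for n in ["wrist","top"]:
    d=get_image(n);np.savez(f"pics/{n}1.npz",**d);cv2.imwrite(f"pics/{n}1.png",d["image"])
    Q=(cloud(d)-O)@S*1000
    hsv=cv2.cvtColor(d["image"],cv2.COLOR_BGR2HSV)
    m=(abs(Q[...,2]-40)<5)&(Q[...,0]<-20)&(abs(Q[...,1])<150)&(hsv[...,1]<80)
    k,l,stt,ce=cv2.connectedComponentsWithStats(m.astype(np.uint8))
    for i in range(1,k):
        if stt[i,4]>60:
            p=Q[l==i];print(n,stt[i],p.mean(0).round(1),cv2.minEnclosingCircle(p[:,:2].astype(np.float32)))
E
```

```text
time: 2.9
position: [0.4566, -0.0789, 0.3084]
tool_rot: [1.373, 1.098, -1.371]
force: [-0.4, 0.7, 0.3]
finger_gap: 0.747
t 2.9 tip_st [-58.2 -98.7 137.4] F_st [-0.6  0.6  0.3] gap 0.747
 tool axes world
 [[-0.0, 0.98, -0.22], [0.0, -0.22, -0.98], [-1.0, -0.0, -0.0]]
 shift tool mm [37.4  0.2  1.3]  turn [ 0.006 -0.002  0.001] q6 -0.21
wrist [234  33  68  64 284] [-54.6  10.2  40.3] ((-55.90932083129883, -1.3126654624938965), 25.108291625976562)
wrist [189  77  43  19 279] [-105.3  -14.3   41.9] ((-100.50955963134766, -14.091658592224121), 17.21519660949707)
wrist [ 234  170   50   48 1884] [ -62.7 -100.    40.4] ((-62.182857513427734, -100.99858856201172), 22.280672073364258)
top [361 205  19  18 262] [-62.9 -97.8  40.2] ((-62.38660430908203, -98.48149871826172), 21.4993953704834)
```

View pics/wrist1.png

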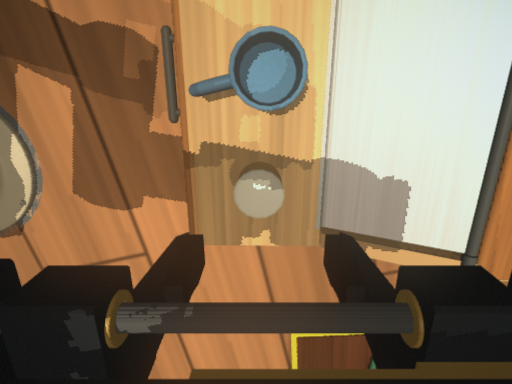

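The wrist view shows the lid centred at (259,193) between the two fingers, with the cup clear at (268,68). That puts the pot at station (-62.6, -99.5), and its top height and radius agree with the given sizes. I lower the fingers around it without touching.

```bash

python3 -m creep '[[[0.04,-0.0015,0.001],[0.006,0,0],0.066],[[0.04,0,0],[0,0,0],0.066],[[0.03,0,0],[0,0,0],0.066],[[0,0,0],[0,0,0],0.066]]'
python3 -c "
from h import *
goal([-60,-100,9])"
```

```text
time: 3.5
position: [0.4536, -0.0698, 0.1976]
tool_rot: [1.371, 1.099, -1.365]
force: [0.4, -0.0, 0.9]
finger_gap: 0.746
t 3.5 tip_st [-63.2 -90.6  26.6] F_st [0.4 0.1 0.9] gap 0.746
 tool axes world
 [[0.0, 0.98, -0.22], [0.0, -0.22, -0.98], [-1.0, 0.0, -0.0]]
 shift tool mm [17.6  3.1  9.5]  turn [ 0.011 -0.003 -0.002] q6 -0.2
```

```bash

python3 -m creep '[[[0.006,0.0015,0.005],[0.01,0,0],0.066],[[0.006,0.0015,0.005],[0,0,0],0.066],[[0.004,0,0],[0,0,0],0.066],[[0,0,0],[0,0,0],0.066]]'
python3 - <<'E'
from h import *
from plant import get_image
goal([-60,-100,9])
for n in ["side","wrist"]:
    d=get_image(n);im=d["image"]
    if n=="side": im=cv2.resize(im[150:350,170:410],None,fx=3,fy=3)
    cv2.imwrite(f"pics/{n}2.png",im)
E
```

```text
time: 4.0
position: [0.4556, -0.0801, 0.1838]
tool_rot: [1.378, 1.089, -1.368]
force: [0.3, -1.1, -0.3]
finger_gap: 0.751
t 4.0 tip_st [ -58.9 -100.1   12.8] F_st [ 0.6 -1.  -0.3] gap 0.751
 tool axes world
 [[0.01, 0.97, -0.22], [0.0, -0.22, -0.97], [-1.0, 0.01, -0.0]]
 shift tool mm [ 3.8 -1.1 -0.1]  turn [ 0.002 -0.002 -0.007] q6 -0.21
```

View pics/side2.png

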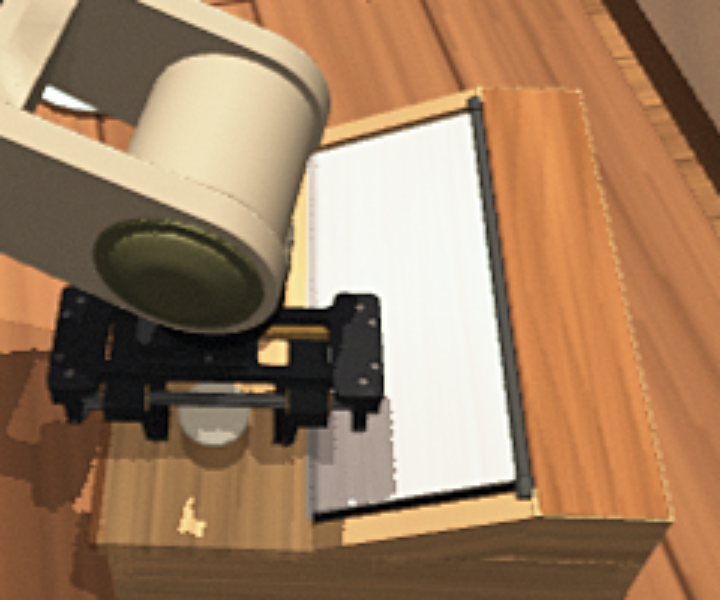

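View pics/wrist2.png

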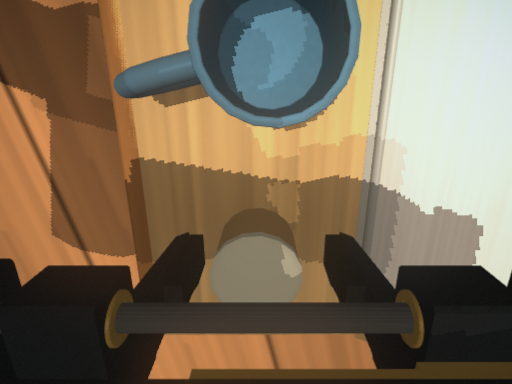

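The fingers stand in front of and behind the pot (lid at (255,268) in the wrist view) and touch nothing. I go 3 mm lower and open the jaws fully, so the front finger comes up to the flap.

```bash

python3 -m creep '[[[0.003,0,0],[0,0,-0.007],0.0881],[[0,0,0],[0,0,0],0.0881],[[0,0,0],[0,0,0],0.0881]]' 50
python3 -c "
from h import *
goal([-45,-100,10])"
```

```text
time: 4.47
position: [0.4558, -0.0801, 0.1811]
tool_rot: [1.376, 1.094, -1.372]
force: [0.3, -0.1, 0.7]
finger_gap: 1.001
t 4.47 tip_st [ -58.7 -100.1   10.1] F_st [ 0.3 -0.   0.7] gap 1.001
 tool axes world
 [[0.0, 0.97, -0.22], [0.0, -0.22, -0.97], [-1.0, 0.0, -0.0]]
 shift tool mm [ 0.1 13.7 -0.1]  turn [ 0.002 -0.002 -0.001] q6 -0.21
```

```bash

python3 -m creep '[[[0,0.006,0],[0,0,0],0.0881],[[0,0.006,0],[0,0,0],0.0881],[[0,0.006,0],[0,0,0],0.0881],[[0,0.006,0],[0,0,0],0.0881],[[0,0,0],[0,0,0],0.0881]]'
python3 - <<'E'
from h import *
from plant import get_image
goal([40,-100,10])
d=get_image("wrist");cv2.imwrite(f"pics/wrist3.png",d["image"])
E
```

```text
time: 5.1
position: [0.4812, -0.086, 0.1811]
tool_rot: [1.376, 1.094, -1.372]
force: [0.5, 0.8, -0.1]
finger_gap: 0.996
t 5.1 tip_st [ -32.6 -100.    10.1] F_st [ 0.3  0.9 -0.1] gap 0.996
 tool axes world
 [[0.0, 0.97, -0.22], [0.0, -0.22, -0.97], [-1.0, 0.0, -0.0]]
 shift tool mm [ 0.2 72.6  0.1]  turn [ 0.002 -0.002 -0.001] q6 -0.19
```

View pics/wrist3.png

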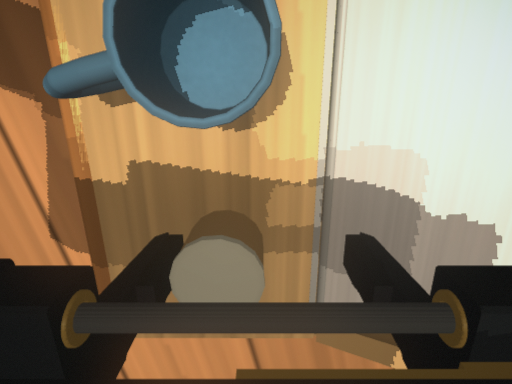

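The pot (lid at (217,275)) has just met the rear finger, and the front finger at (365,245) is over the flap's lower edge. I go on gently and watch the force for the flap opening.

```bash

python3 -m creep '[[[0.002,0.003,0],[0,0,0],0.0881],[[0,0.005,0],[0,0,0],0.0881],[[0,0.005,0],[0,0,0],0.0881]]'
python3 - <<'E'
from h import *
from plant import get_image
goal([40,-100,10])
d=get_image("wrist");cv2.imwrite(f"pics/wrist4.png",d["image"])
Q=(cloud(d)-O)@S*1000
fl=(Q[...,0]>30)&(Q[...,0]<100)&(abs(Q[...,1])<140)&(Q[...,2]<60)&(Q[...,2]>-120)
fl[230:]=0
A=np.c_[Q[fl][:,:2],np.ones(fl.sum())];print(fl.sum(),np.linalg.lstsq(A,Q[fl][:,2],rcond=None)[0].round(3))
E
```

```text
time: 5.52
position: [0.4938, -0.0887, 0.179]
tool_rot: [1.375, 1.095, -1.373]
force: [-0.5, 0.1, 0.1]
finger_gap: 0.997
t 5.53 tip_st [-19.8 -99.9   8. ] F_st [-0.5  0.   0.1] gap 0.997
 tool axes world
 [[0.0, 0.97, -0.22], [0.0, -0.22, -0.97], [-1.0, -0.0, -0.0]]
 shift tool mm [-2.1 59.8  0.2]  turn [ 0.002 -0.002  0.   ] q6 -0.19
33146 [ 5.7000e-01 -2.0000e-03 -1.0821e+01]
```

View pics/wrist4.png

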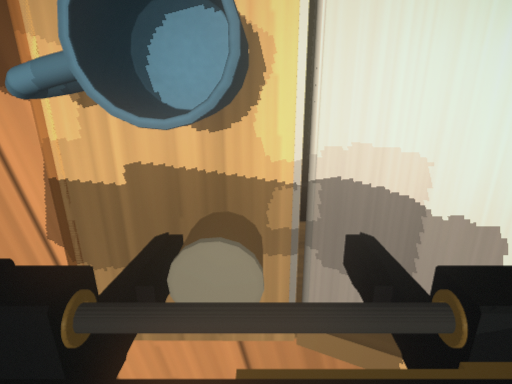

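The flap has opened about 0.09 rad on the front finger (dark gap at x≈307), and the pot is still about 20 mm short of the lip. I go on.

```bash

python3 -m creep '[[[0,0.007,0],[0,0,0],0.0881],[[0,0.007,0],[0,0,0],0.0881],[[0,0.007,0],[0,0,0],0.0881],[[0,0.007,0],[0,0,0],0.0881],[[0,0,0],[0,0,0],0.0881]]'
python3 - <<'E'
from h import *
from plant import get_image
goal([40,-100,8])
d=get_image("wrist");cv2.imwrite(f"pics/wrist5.png",d["image"])
E
```

```text
time: 6.2
position: [0.5237, -0.0957, 0.1788]
tool_rot: [1.375, 1.095, -1.373]
force: [-0.5, -0.2, 0.6]
finger_gap: 0.999
t 6.2 tip_st [ 10.9 -99.9   7.8] F_st [-0.5 -0.3  0.6] gap 0.999
 tool axes world
 [[0.0, 0.97, -0.22], [0.0, -0.22, -0.97], [-1.0, -0.0, -0.0]]
 shift tool mm [-0.2 29.1  0.2]  turn [ 0.002 -0.002  0.   ] q6 -0.18
```

View pics/wrist5.png

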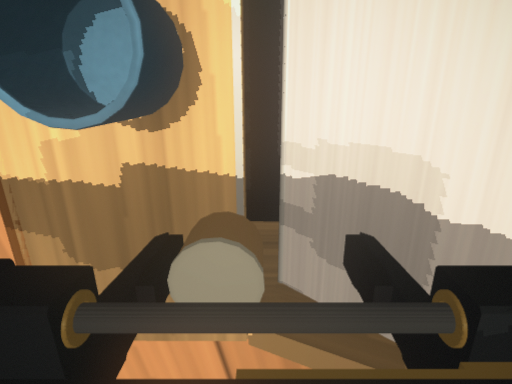

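The flap is held well open ahead of the pot (gap from x≈245 to 280), and the pot's front edge is just over the lip. I push on.

```bash

python3 -m creep '[[[0,0.007,0],[0,0,0],0.0881],[[0,0.007,0],[0,0,0],0.0881],[[0,0.007,0],[0,0,0],0.0881],[[0,0.007,0],[0,0,0],0.0881],[[0,0.003,0],[0,0,0],0.0881]]'
python3 - <<'E'
from h import *
from plant import get_image
goal([45,-100,8])
d=get_image("wrist");cv2.imwrite(f"pics/wrist6.png",d["image"])
E
```

```text
time: 6.88
position: [0.5534, -0.1022, 0.1775]
tool_rot: [1.373, 1.102, -1.378]
force: [-5.2, 0.8, -0.9]
finger_gap: 0.998
t 6.88 tip_st [ 41.2 -99.5   6.5] F_st [-5.3 -0.4 -0.9] gap 0.998
 tool axes world
 [[-0.01, 0.97, -0.22], [0.0, -0.22, -0.97], [-1.0, -0.01, -0.0]]
 shift tool mm [-1.6  3.7  0.4]  turn [ 0.002 -0.003  0.008] q6 -0.17
```

View pics/wrist6.png

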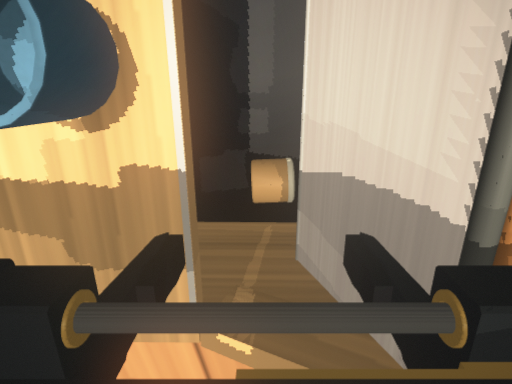

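The pot has dropped in and lies on the bin floor at (272,180), white lid to the right. I withdraw: back out the way I came, the flap following the finger, then up.

```bash

python3 -m creep '[[[0,-0.015,0],[0,0,0],0.0881],[[0,-0.015,0],[0,0,0],0.0881],[[0,-0.015,0],[0,0,0],0.0881],[[-0.003,-0.015,0],[0,0,0],0.0881],[[-0.02,0,0],[0,0,0],0.0881]]'
python3 -m creep '[[[-0.02,0,0],[0,0,0],0.0881],[[-0.025,0,0],[0,0,0],0.0881],[[-0.025,0,0],[0,0,0],0.0881],[[-0.03,0,0],[0,0,0],0.0881],[[-0.03,0,0],[0,0,0],0.0881]]'
python3 -m creep '[[[-0.02,-0.03,0],[0,0,0],0.0881],[[-0.01,-0.03,0],[0,0,0],0.0881],[[0,-0.03,0],[0,0,0],0.0881],[[0,-0.02,0],[0,0,0],0.0881],[[0,0,0],[0,0,0],0.0881]]'
python3 - <<'E'
from h import *
from plant import get_image
goal([45,-100,8])
for n in ["wrist","top","side"]:
    d=get_image(n);cv2.imwrite(f"pics/{n}7.png",d["image"])
    Q=(cloud(d)-O)@S*1000
    fl=(Q[...,0]>20)&(Q[...,0]<100)&(abs(Q[...,1])<130)&(Q[...,2]<60)&(Q[...,2]>-150)
    A=np.c_[Q[fl][:,:2],np.ones(fl.sum())]
    print(n,fl.sum(),np.linalg.lstsq(A,Q[fl][:,2],rcond=None)[0].round(3))
    hsv=cv2.cvtColor(d["image"],cv2.COLOR_BGR2HSV)
    for nm,zz,y in (("jar",54,90),("cup",48,0)):
        m=(abs(Q[...,2]-zz)<4)&(Q[...,0]<-20)&(abs(Q[...,1]-y)<40)&(Q[...,0]>-100)
        if m.sum()>30:print(nm,cv2.minEnclosingCircle(Q[m][:,:2].astype(np.float32)))
E
```

```text
time: 7.55
position: [0.4969, -0.0898, 0.2022]
tool_rot: [1.377, 1.092, -1.371]
force: [0.9, 0.1, -0.6]
finger_gap: 0.998
time: 8.18
position: [0.4963, -0.09, 0.3382]
tool_rot: [1.379, 1.085, -1.365]
force: [0.2, 0.0, 0.1]
finger_gap: 1.0
time: 8.8
position: [0.3867, -0.065, 0.3718]
tool_rot: [1.383, 1.071, -1.356]
force: [0.5, -0.6, -0.4]
finger_gap: 1.002
t 8.8 tip_st [-129.2 -101.1  200.8] F_st [ 0.6 -0.4 -0.4] gap 1.002
 tool axes world
 [[0.03, 0.97, -0.22], [-0.01, -0.22, -0.97], [-1.0, 0.03, 0.0]]
 shift tool mm [197.3 169.3  -1. ]  turn [ 0.002  0.002 -0.026] q6 -0.25
wrist 18976 [ 4.570e-01 -2.000e-03  2.813e+00]
cup ((-64.09159851074219, -5.1292266845703125), 37.30329132080078)
top 3894 [4.590e-01 1.000e-03 2.227e+00]
jar ((-55.89655685424805, 91.6148452758789), 21.53615951538086)
cup ((-63.88568115234375, -0.17438097298145294), 36.55735397338867)
side 4546 [ 0.502  0.026 -0.188]
cup ((-64.53675079345703, -3.814115047454834), 36.59276580810547)
```

View pics/side7.png

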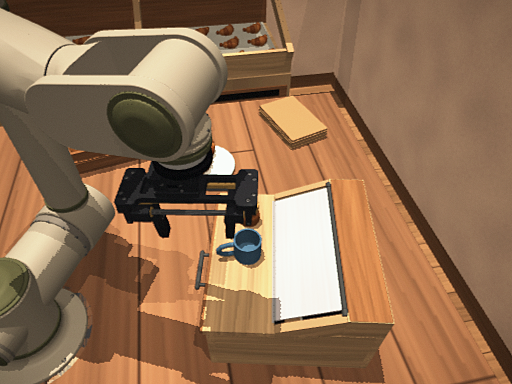

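View pics/wrist7.png

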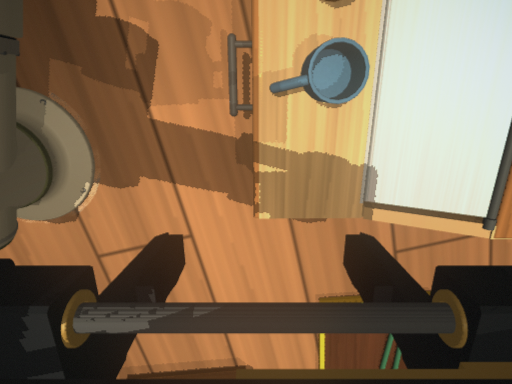

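The flap is shut again (slope 0.459 in the top view, 0.458 at the start). The sill is clear where the pot stood, and the cup (side view (247,246)) and jar have not moved. The robot is clear of everything.

```bash
python3 -c "
from plant import robot
print(robot.hand_in(), robot.sense()['time'])"
```

```text
the job is handed in; nothing more can be done
the job is handed in; nothing more can be done
```

The pot is in the bin and the job is handed in, at about 9 s of the 38 s allowed.

- **How it went:** I lowered the open fingers in front of and behind the pot. The front finger pushed the flap open and held it at about 5 N. The rear finger slid the pot along the sill and over the lip. The flap was already open while the pot was still about 20 mm short of the lip, and the pot was never gripped or lifted.
- **Pot:** the wrist picture showed it lying on the bin floor before I backed out.
- **Flap:** it is shut again. Its slope in the top view is 0.459, against 0.458 at the start. The side view, partly blocked by the arm, gave 0.502, but its picture also shows the flap shut.
- **Cup and jar:** both are where they were. The jar is within about 2 mm of its first measurement. I judged the cup by its unchanged place in the side picture, because the last circle fit included its handle.
- **Plate:** I did not measure it again. After the first move the arm went near it only at height.
- **One deviation:** while lowering, the tool drifted about 8 mm sideways without touching anything. I corrected it before pushing.

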